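Close up a gilt stand on its dowels and hold it while the glue grabs

TASK

Pick up the loose gilt upper half and fit it down over the two dowels of the lower half, its red front edge on the same side as the red front edge below, until it sits flush on the bare board. Press the pair straight down, gently, so that the sprung table sinks about 1 cm, keep it so for at least two seconds, and finish while still holding it pressed down: do not let go. Leave the hammer, brush jar and red tin where they are.

Things in the scene. Friction and masses are not known exactly. Their poses are not given: they have to be found in the camera images.
- press: fixed black housing of the sprung gluing table, 150 (x) x 180 (y) x 45 mm; place and yaw vary. Origin: centre of its underside. On it slides a 150 x 180 mm steel platen carrying the lower half of a gilt stand: curved legs, apron 82 (x) x 152 (y) mm, on top a bare wooden board 74 (x) x 144 (y) mm, 135 mm above the bench; the board's -x edge is red (front).
- seat (a point): centre of the board's upper face, midway between its two dark upright dowels, 135 mm above the bench (sinks with the platen). Axes as the housing: red front edge at -x, y along the board, z up. Dowels at x = 0: y = +45 mm (13 mm thick) and y = -45 mm (9 mm thick), 20 mm tall; the top 7 mm taper, 2.5 mm less in radius at the tip.
- platen (a joint): how far the sprung platen has sunk (m): 0 up at rest, 0.014 down at its stop. Preloaded spring: the upper half's weight alone does not move it; with that on, it starts to sink at about 5 N of push and reaches the stop at about 13 N.
- cap: loose gilt upper half, 0.18 to 0.33 kg: plate 72 (x) x 142 (y) x 28 mm; on it along y a moulding 34 mm wide, 116 long, 28 tall (56 mm in all): grip across that, closing along x. Origin: centre of underside, z up, red front edge at -x. Below, blind holes 23 mm deep at x = 0: y = +45 (16 mm wide), y = -45 (12 mm wide). Starts flat on the bench, yaw within 75 degrees of the board's.
- cap_front (a point): middle of the upper half's red front edge, 36 mm from its centre, 14 mm above its underside
- hammer: bystander: small hammer, 220 mm long, lying along x on the bench between the two work places; origin at its underside
- brush_jar: bystander: wooden pot with brushes, 72 mm wide, 75 mm high, about 145 mm with the brushes; origin: centre of its underside
- red_tin: bystander: round red tin, 86 mm wide, 38 mm high; origin: centre of its underside
There are look-alikes about, which are no part of the job. There is more than one size of the press; the job needs the larger. Of the things like the cap, leave any that is pink; of the rest the larger one is meant.

How it is judged:
On the way, in this order (a step that is already met when the one before it is completed fails the run):
1. the upper half is lifted clear of the bench (height (world z) of cap above 0.06 m), for 0.2 s.
2. seated flush on its dowels, red edges together, and pressed so the table stays sunk over 6 mm for 1.8 s (horizontal distance between cap and seat below 0.003 m and z of cap in the frame of seat below 0.003 m and angle between the z axis of cap and the z axis of seat, either way round below 0.035 rad and angle between the x axis of cap and the x axis of seat, either way round below 0.06 rad and x of cap_front in the frame of seat below -0.03 m and contact force between the fingers and cap above 1 N and value of joint platen above 0.006 m), for 1.8 s.
At the end, for the whole second after the job is handed in: Upper half on both dowels within 3 mm sideways and of flush, level within 2 and square within 3.4 degrees, red edges on one side; fingers still hold it pressed, table sunk over 6 mm, pushing it with over 4 N, at rest; bystanders within 30 mm of their starts (all of step 2 and contact force between cap and press above 4 N and linear speed of cap below 0.02 m/s and distance of each of hammer, brush_jar, red_tin from where it was at the start of the episode below 0.03 m); the arm keeps its last pose, push and grip.
It fails at once if the gilt pair is squeezed with more than 60 N (contact force between cap and press above 60 N).
It fails at once if the hammer is pushed away (distance of hammer from where it was at the start of the episode above 0.03 m).
It fails at once if the brush jar is pushed away (distance of brush_jar from where it was at the start of the episode above 0.03 m).
It fails at once if the red tin is pushed away (distance of red_tin from where it was at the start of the episode above 0.03 m).
It also fails if it takes over 48 s, if anything falls off the work surface, if the arm or the gripper's body presses on something with over 40 N, if the wrist force passes 120 N, or if a joint passes its speed limit or range.

ROBOT

A 6-joint arm with a two-finger parallel gripper is mounted at the origin on the work surface. World frame = base frame: x ahead of the robot, y to its left, z up, the work surface at z = 0. Lengths are in m, angles in rad, forces in N, time in s.
With the tool pointing down it reaches from about 0.35 to 1 m from the base axis. Payload 7.1 kg.
Tool frame: the origin (TCP) lies on the centre line of the jaws, within the pads' length; the fingertips stand tips_ahead ahead of it and the grasp point (between the pads) lies 11 mm behind it (tips_ahead is the distance from the TCP to the fingertips, in m); z points along the fingers, y is the line along which they close (so a half turn about z gives the same grasp; the last joint's range is limited). The gripper opens to 85 mm and grips with 20 to 120 N. Pads are 22 mm wide; open, the fingers measure 114 mm over their backs; the gripper's body (76 mm by 85 mm) begins 54 mm behind the grasp point. The pads swing forward as they close: fully open they stand 13 mm farther back than shut.
Start: joints at [1.104, 0.423, 1.63, -0, 1.089, -0.019], TCP at [0.271, 0.563, 0.239] pointing down, gripper open.
Joint ranges: [-3, 3], [-0.9, 2.11], [0.09, 2.58], [-1.31, 4.45], [0.11, 2.69], [-2.54, 2.54]. Speed limits (rad/s): [2.39, 2.39, 3.01, 3.14, 3.14, 3.14].

INTERFACE

Orientations are given as a unit quaternion [x, y, z, w].
In Python, from rig import read_state, camera, calibration, sign_off, tips_ahead gives the robot as it stands.
- The arm moves only by the shell command python3 -m jog 'ROWS'. ROWS is a JSON object whose one key "moves" holds a list of rows, each a list of 3 entries, a list of its own where there are three numbers: the turn, a rotation vector about the tool's x, y, z in rad, then the shift along the tool's x, y, z in cm, then the finger opening in cm, from 0 to 8.54. A call has 1 to 12 rows; each row is the pose to reach, as a shift and turn from the pose commanded when the call began, along the tool's axes at that moment; what a row does not reach only later rows make up. A row lasts 1/10 s, in which the tool goes at most 50 mm and 8.59 degrees, less where a joint would pass 70% of its speed; a pose out of reach is approached as far as the arm can. A call with a gripper value outside its range is refused whole. The fingers move at their own pace and stop on an object; the grip force is fixed at half the most. Time passes only in rows, so rows that repeat a pose let the fingers close. It gives the time, the measured TCP pose, the force, the opening and the grip force at its end, in the units of the state.
- read_state(): the state, without advancing time (a new reading comes with each control period).
- camera(name): name is "scene" or "top"; returns (picture, depth): 384x512x3 uint8, red, green, blue; 384x512 float32, m along the optical axis (not along the pixel's ray), 0 where there is no reading.
- calibration(name): a dict with "fov_y" (degrees; the focal length in pixels is half the picture's height over the tangent of half this angle, whatever the lens; pixels are square), "cx", "cy" (the principal point, pixels), "camera_from_world" (4x4, takes a point from world to camera coordinates). Camera axes: x right, y down, z forward; pixel columns grow to the right and rows downward; lengths in m; the calibration is good to about 2 mm. A picture is of the moment at which its call begins. calibration takes no time and is no camera call.
- sign_off(): hands the job in; it is judged then, once.
The state is a dict: "t": time; "joint_positions": joint angles; "dq": joint speeds; "joint_torque": joint torques, N m; "tool_pos": TCP position; "eef_rot": TCP orientation; "wrist_force": force on the tool from outside, world axes, zero at the start; "torque": the same for the moment, N m; "width": opening from 0.0 (shut) to 1.0 (fully open); "grip_force": force on a finger pad.
Only numpy, scipy, OpenCV 4.12 (cv2) and the standard library are available. Lean on these libraries where they do the work, as an engineer would, in place of code of your own. Each camera call takes 0.05 s, during which the arm holds its last target. There are 200 camera calls.

## Working session

There is one attempt and no reset: what is moved stays moved. The work goes in short steps, Python scripts to look and compute and a shell command to move; the robot and the scene stay as the last step left them, time stands still between calls to the robot, and variables do not carry over. Pictures are saved under pics/ and viewed, at most 10 in all, crops included, and the job is handed in when it is done.

```bash
mkdir -p pics; ls; cat > h.py <<'E'
import numpy as np, cv2
from rig import *
def grab(n):
    p,d=camera(n); return p,d,calibration(n)
def cloud(d,c):
    h,w=d.shape; f=h/2/np.tan(np.radians(c["fov_y"])/2)
    v,u=np.mgrid[:h,:w]
    P=np.stack([(u-c["cx"])*d/f,(v-c["cy"])*d/f,d],-1)
    M=np.linalg.inv(np.array(c["camera_from_world"]))
    W=P@M[:3,:3].T+M[:3,3]; W[d==0]=np.nan
    return W
E
python3 - <<'E'
from h import *
for n in("scene","top"):
    p,d,c=grab(n); np.savez(f"pics/{n}0.npz",p=p,d=d,W=cloud(d,c)); cv2.imwrite(f"pics/{n}0.png",p[...,::-1]); print(n,c,(d==0).mean())
print(read_state(),tips_ahead)
E
```

```text
pics
scene {'fov_y': 45.46722631526316, 'cx': 250.65793868772, 'cy': 188.19123273224892, 'camera_from_world': array([[ 0.05991758,  0.99816155, -0.0091323 ,  0.02329921],
       [ 0.77216988, -0.05214566, -0.63327285, -0.33271787],
       [-0.63258482,  0.03089249, -0.77387473,  1.72829915],
       [ 0.        ,  0.        ,  0.        ,  1.        ]])} 0.004002888997395833
top {'fov_y': 43.72522833421929, 'cx': 253.3986502320068, 'cy': 190.25707318492675, 'camera_from_world': array([[ 1.50127851e-02, -9.99886368e-01, -1.36635218e-03,
        -3.22967228e-02],
       [-9.98340253e-01, -1.49135567e-02, -5.56266528e-02,
         5.28891582e-01],
       [ 5.55999547e-02,  2.19919536e-03, -9.98450704e-01,
         1.57615085e+00],
       [ 0.00000000e+00,  0.00000000e+00,  0.00000000e+00,
         1.00000000e+00]])} 0.0038960774739583335
{'t': 0.1, 'joint_positions': array([ 1.10398647e+00,  4.23725798e-01,  1.63060602e+00, -1.06981573e-05,
        1.08862375e+00, -1.90167438e-02]), 'dq': array([ 1.04774043e-03, -1.98060955e-03,  4.87634116e-04,  8.56773799e-05,
       -2.39177831e-04,  1.28195096e-03]), 'joint_torque': array([ 1.20627963e-03, -5.58425760e+01, -2.82447392e+01,  3.20414347e-05,
        2.93575722e-03,  4.99708008e-06]), 'tool_pos': array([0.27038205, 0.56295181, 0.23865051]), 'eef_rot': array([ 2.22028125e-01,  9.75040023e-01, -6.62592667e-04, -1.59314060e-04]), 'wrist_force': array([ 1.74768013, -0.2025489 , -0.46041449]), 'torque': array([-0.02200613,  0.01450039,  0.01549908]), 'grip_force': 0.0, 'width': 1.00461388271132} 0.008
```

View pics/top0.png

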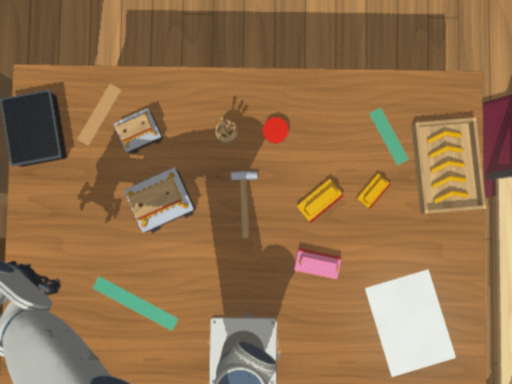

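View pics/scene0.png

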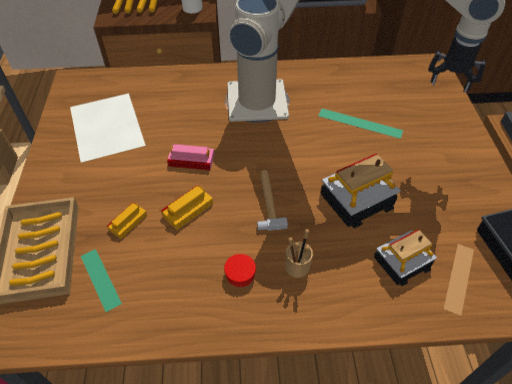

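Top view shows the candidates. Caps: yellow large (320,199), yellow small (374,190), pink (318,263). Presses: large (160,200), small (137,130). I choose the large yellow cap and the large press, and will check both in a close crop while measuring.

```bash
cat > m.py <<'E'
from h import *
def rect(P):
    r=cv2.minAreaRect((P[:,:2]*1000).astype(np.float32)); return np.round(r[0],1),np.round(r[1],1),round(r[2],1)
def sel(W,c,r,z0,z1):
    m=(np.hypot(W[...,0]-c[0],W[...,1]-c[1])<r)&(W[...,2]>z0)&(W[...,2]<z1); return m
E
python3 - <<'E'
from m import *
T=np.load("pics/top0.npz");S=np.load("pics/scene0.npz")
cap=T["W"][199,320];pr=T["W"][200,160]
print("cap",cap,"press",pr,"small",T["W"][190,374],T["W"][130,137])
for n,D in(("top",T),("scene",S)):
    W=D["W"];p=D["p"].astype(int);red=(p[...,0]>110)&(p[...,1]<60)&(p[...,2]<60)
    for nm,c,r,bands in(("cap",cap,.1,((.008,.035),(.045,.07))),("press",pr,.13,((.035,.07),(.125,.142),(.143,.17)))):
        for b in bands:
            m=sel(W,c,r,*b)
            if m.sum()>5: print(n,nm,b,m.sum(),*rect(W[m]),"medz",np.median(W[m][:,2]).round(4))
        m=sel(W,c,r,.005,.2)&red
        if m.sum()>0: print(n,nm,"red",m.sum(),W[m].mean(0).round(4))
a=cv2.resize(T["p"][150:250,105:205],(400,400),interpolation=2);b=cv2.resize(T["p"][160:240,280:360],(400,400),interpolation=2)
cv2.imwrite("pics/crop.png",np.hstack([a,b])[...,::-1])
E
```

```text
cap [ 0.50187683 -0.240129    0.05700457] press [0.48829785 0.26112687 0.13751367] small [ 0.53452781 -0.41833631  0.04187911] [0.71184959 0.34932458 0.09137101]
top cap (0.008, 0.035) 592 [ 514.8 -236.3] [171.8 153.8] 40.2 medz 0.0269
top cap (0.045, 0.07) 391 [ 497.4 -243.6] [ 34.5 124.5] 40.5 medz 0.0545
top cap red 4 [ 0.4503 -0.2376  0.0301]
top press (0.035, 0.07) 549 [491.5 280.3] [150.8 181.7] 25.4 medz 0.0675
top press (0.125, 0.142) 1194 [492.3 279.7] [ 86.3 151.7] 24.5 medz 0.1345
top press (0.143, 0.17) 25 [496.8 297.4] [ 63.4 113.9] 41.2 medz 0.1524
scene cap (0.008, 0.035) 598 [ 499.1 -246.4] [ 79.8 146.2] 40.3 medz 0.0258
scene cap (0.045, 0.07) 423 [ 499.8 -247.4] [ 37.7 124.7] 40.7 medz 0.0541
scene cap red 15 [ 0.512  -0.3144  0.0279]
scene press (0.035, 0.07) 1139 [495.1 276.2] [153.  182.9] 24.8 medz 0.0668
scene press (0.125, 0.142) 1081 [496.7 275.6] [ 87.6 152.4] 26.5 medz 0.1338
scene press (0.143, 0.17) 28 [496.4 275.8] [ 11.  101.1] 25.3 medz 0.1506
scene press red 33 [0.4557 0.2715 0.1352]
```

View pics/crop.png

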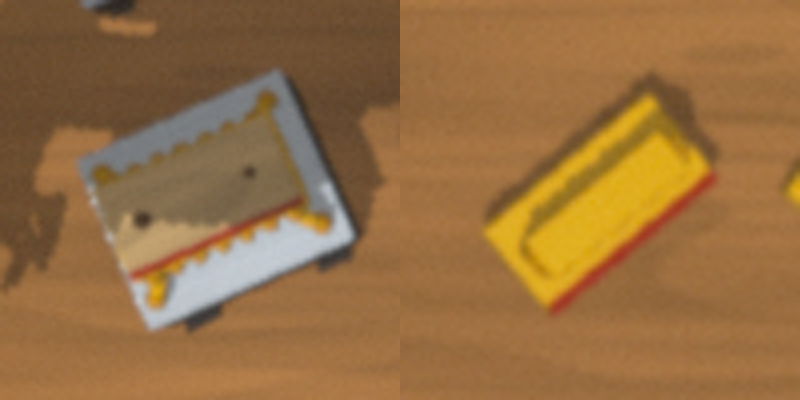

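The crop shows the large press with its red edge along crop (133,275)–(300,203) and the thick dowel at (143,220), so press yaw is about 25°. The cap's red edge is on the lower right, (550,310)–(715,175), so cap yaw is about 40.5°. Sizes and heights match the text: board 0.134–0.135, moulding top 0.055. Both cameras put the press about (-4,+523) mm from the cap.

```bash
cat > go.py <<'E'
import sys,numpy as np
from scipy.spatial.transform import Rotation as R
from rig import read_state
# x y z yaw(deg, of tool y axis)
def go(x,y,z,yaw):
    s=read_state(); R0=R.from_quat(s["eef_rot"]); a=np.radians(yaw)
    yt=np.array([np.cos(a),np.sin(a),0]); zt=np.array([0,0,-1]); xt=np.cross(yt,zt)
    Rd=R.from_matrix(np.c_[xt,yt,zt])
    print("turn",(R0.inv()*Rd).as_rotvec().round(4),"cm",(100*R0.inv().apply(np.array([x,y,z])-s["tool_pos"])).round(2))
if __name__=="__main__": go(*map(float,sys.argv[1:]))
E
python3 go.py .4986 -.2455 .2 40.5
```

```text
turn [-1.300e-03  3.000e-04  4.161e-01] cm [-55.58 -62.99   3.95]
```

```bash
python3 -m jog '{"moves":[[[0,0,0.1],[-14,-16,0],8.5],[[0,0,0.2],[-28,-31.5,0],8.5],[[0,0,0.3],[-42,-47,0],8.5],[[0,0,0.416],[-55.6,-63,2],8.5],[[0,0,0.416],[-55.6,-63,2],8.5],[[0,0,0.416],[-55.6,-63,2],8.5],[[0,0,0.416],[-55.6,-63,2],8.5],[[0,0,0.416],[-55.6,-63,2],8.5],[[0,0,0.416],[-55.6,-63,2],8.5],[[0,0,0.416],[-55.6,-63,2],8.5],[[0,0,0.416],[-55.6,-63,2],8.5],[[0,0,0.416],[-55.6,-63,2],8.5]]}'; python3 go.py .4986 -.2455 .2 40.5
```

```text
t: 1.3
tool_pos: [0.4338, -0.0159, 0.2263]
eef_rot: [0.419, 0.908, 0.0, 0.0]
wrist_force: [0.8, 0.4, 0.4]
width: 0.995
grip_force: 0.0
turn [0.0002 0.0001 0.    ] cm [-21.67  -9.98   2.63]
```

```bash
python3 -m jog '{"moves":[[[0,0,0],[-21.7,-10,6],8.5],[[0,0,0],[-21.7,-10,6],8.5],[[0,0,0],[-21.7,-10,6],8.5],[[0,0,0],[-21.7,-10,10],8.5],[[0,0,0],[-21.7,-10,12],8.5],[[0,0,0],[-21.7,-10,12],8.5],[[0,0,0],[-21.7,-10,12],8.5],[[0,0,0],[-21.7,-10,12],8.5],[[0,0,0],[-21.7,-10,12],8.5]]}'; python3 go.py .4986 -.2455 .04 40.5
python3 - <<'E'
from h import *
p,d,c=grab("scene"); s=read_state(); t=np.array(s["tool_pos"])
q=np.array(c["camera_from_world"])@np.r_[t,1]; f=192/np.tan(np.radians(c["fov_y"])/2)
u,v=f*q[0]/q[2]+c["cx"],f*q[1]/q[2]+c["cy"]; print(u,v)
cv2.imwrite("pics/hov.png",cv2.resize(p[120:260,110:290],(720,560),interpolation=2)[...,::-1])
E
```

```text
t: 2.2
tool_pos: [0.4988, -0.2431, 0.1072]
eef_rot: [0.418, 0.908, 0.0, 0.0]
wrist_force: [0.2, -0.5, -0.6]
width: 0.992
grip_force: 0.0
turn [0.0004 0.0006 0.0008] cm [-0.17 -0.18  6.72]
184.68458824189236 187.23788536074596
```

View pics/hov.png

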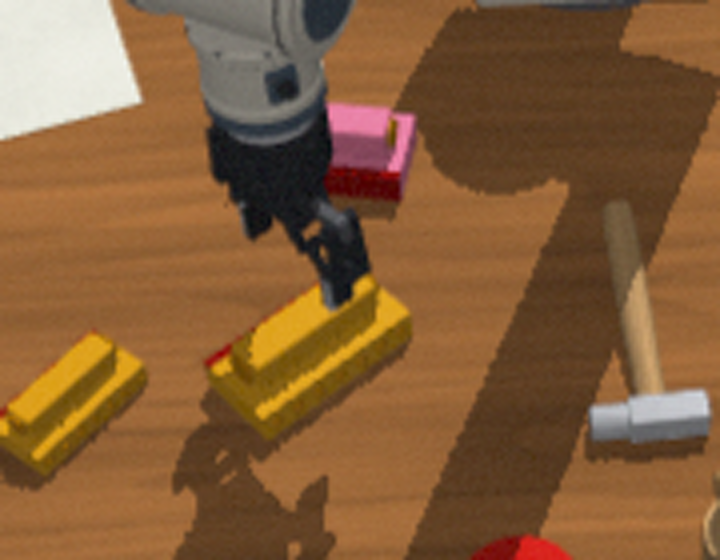

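The crop shows the open gripper over the large yellow cap at (300,350), red edge on the robot side, with the pink one and the small yellow one clear of it. Descending.

```bash
python3 -m jog '{"moves":[[[0,0,0],[-0.1,-0.1,3],8.5],[[0,0,0],[-0.1,-0.1,5.5],8.5],[[0,0,0],[-0.1,-0.1,6.6],8.5],[[0,0,0],[-0.1,-0.1,6.6],8.5],[[0,0,0],[-0.1,-0.1,6.6],8.5],[[0,0,0],[-0.1,-0.1,6.6],8.5]]}'; python3 go.py .4986 -.2455 .04 40.5
```

```text
t: 2.85
tool_pos: [0.4995, -0.2454, 0.0416]
eef_rot: [0.418, 0.908, -0.0, 0.001]
wrist_force: [0.0, -1.4, -0.0]
width: 0.995
grip_force: 0.0
turn [0.0008 0.0021 0.0005] cm [ 0.05 -0.07  0.16]
```

Well placed. Close.

```bash
python3 -m jog '{"moves":[[[0,0,0],[0,0,0.1],6],[[0,0,0],[0,0,0.1],4],[[0,0,0],[0,0,0.1],3],[[0,0,0],[0,0,0.1],2.5],[[0,0,0],[0,0,0.1],2.5],[[0,0,0],[0,0,0.1],2.5],[[0,0,0],[0,0,0.1],2.5],[[0,0,0],[0,0,0.1],2.5]]}'; python3 go.py .4986 -.2455 .04 40.5
```

```text
t: 3.65
tool_pos: [0.4987, -0.2454, 0.0398]
eef_rot: [0.419, 0.908, -0.0, 0.0]
wrist_force: [-0.9, -0.1, 4.7]
width: 0.388
grip_force: 61.4
turn [0.0001 0.0005 0.0001] cm [ 0.   -0.02 -0.02]
```

```bash
python3 -m jog '{"moves":[[[0,0,0],[0,0,-2],2.5],[[0,0,0],[0,0,-5],2.5],[[0,0,0],[0,0,-9],2.5],[[0,0,0],[0,0,-13],2.5],[[0,0,0],[0,0,-17],2.5],[[0,0,0],[0,0,-20],2.5],[[0,0,0],[0,0,-21],2.5],[[0,0,0],[0,0,-21],2.5],[[0,0,0],[0,0,-21],2.5],[[0,0,0],[0,0,-21],2.5]]}'; python3 go.py .4945 .2775 .25 25
```

```text
t: 4.65
tool_pos: [0.4975, -0.2446, 0.247]
eef_rot: [0.419, 0.908, 0.0, -0.002]
wrist_force: [-0.1, -0.9, -2.0]
width: 0.389
grip_force: 60.5
turn [-0.002  -0.0034  0.2707] cm [39.89 33.69 -0.2 ]
```

```bash
python3 -m jog '{"moves":[[[0,0,0.02],[2,1.7,0],2.5],[[0,0,0.05],[5,4.2,0],2.5],[[0,0,0.08],[8.5,7.2,0],2.5],[[0,0,0.11],[12,10.2,0],2.5],[[0,0,0.14],[15.5,13.2,0],2.5],[[0,0,0.17],[19,16.2,0],2.5],[[0,0,0.2],[22.5,19.2,0],2.5],[[0,0,0.23],[26,22.2,0],2.5],[[0,0,0.25],[29.5,25,0],2.5],[[0,0,0.27],[33,28,0],2.5],[[0,0,0.27],[35.5,30,0],2.5],[[0,0,0.27],[37,31.2,0],2.5]]}'; python3 -m jog '{"moves":[[[0,0,0],[1.6,1.4,0],2.5],[[0,0,0],[2.9,2.5,0],2.5],[[0,0,0],[2.9,2.5,0],2.5],[[0,0,0],[2.9,2.5,0],2.5],[[0,0,0],[2.9,2.5,0],2.5],[[0,0,0],[2.9,2.5,0],2.5]]}'; python3 go.py .4945 .2775 .25 25
```

```text
t: 5.85
tool_pos: [0.4944, 0.2411, 0.2474]
eef_rot: [0.536, 0.844, -0.001, -0.001]
wrist_force: [0.4, -0.6, -2.4]
width: 0.388
grip_force: 60.4
t: 6.45
tool_pos: [0.5057, 0.2748, 0.2491]
eef_rot: [0.537, 0.843, -0.0, -0.0]
wrist_force: [0.5, -0.5, -2.6]
width: 0.387
grip_force: 60.5
turn [-0.0006  0.0001 -0.0003] cm [ 0.72 -0.9  -0.09]
```

```bash
cat > rel.py <<'E'
from m import *
t=np.array(read_state()["tool_pos"]); pics=[]
for n in("top","scene"):
    p,d,c=grab(n); W=cloud(d,c); q=p.astype(int)
    yel=(q[...,0]>q[...,2]*2+20)&(q[...,1]>q[...,2]*1.5)
    for b in((t[2]-.025,t[2]-.005),(t[2]+.007,t[2]+.03)):
        m=sel(W,t,.11,*b)&yel
        m=cv2.morphologyEx(m.astype(np.uint8),cv2.MORPH_OPEN,np.ones((2,2),np.uint8))>0
        if m.sum()>20: print(n,"cap",m.sum(),*rect(W[m]),"z",np.median(W[m][:,2]).round(4))
    m=sel(W,t,.13,.143,.165); 
    if m.sum()>3: print(n,"dowels",m.sum(),W[m].round(3)[::4].tolist())
    m=sel(W,t,.13,.127,.140); print(n,"board",m.sum(),*rect(W[m]))
    f=192/np.tan(np.radians(c["fov_y"])/2); k=np.array(c["camera_from_world"])@np.r_[t,1]
    u,v=int(f*k[0]/k[2]+c["cx"]),int(f*k[1]/k[2]+c["cy"])
    pics.append(cv2.resize(p[v-50:v+50,u-50:u+50],(400,400),interpolation=2)); print(n,"crop origin",u-50,v-50)
import time; fn=f"pics/rel{int(time.time())}.png"; cv2.imwrite(fn,np.hstack(pics)[...,::-1]); print(fn,t)
E
python3 rel.py; mv pics/rel*.png pics/r1.png
```

```text
top cap 339 [505.4 275.4] [ 68.7 141.1] 25.0 z 0.2375
top cap 176 [520.1 237.7] [31.7 41.8] 22.0 z 0.2644
top board 205 [475.  259.4] [ 67.8 157. ] 45.1
top crop origin 97 142
scene cap 598 [441.6 359. ] [ 97.7 373.8] 38.9 z nan
scene cap 265 [519.2 250.8] [23.1 76.2] 28.5 z nan
scene dowels 13 [[0.511, 0.237, 0.155], [0.513, 0.234, 0.149], [0.514, 0.237, 0.146], [0.52, 0.237, 0.143]]
scene board 720 [493.9 274.7] [ 85.  149.1] 27.2
scene crop origin 322 95
pics/rel1795904629.png [0.50568068 0.27476897 0.24912399]
```

View pics/r1.png

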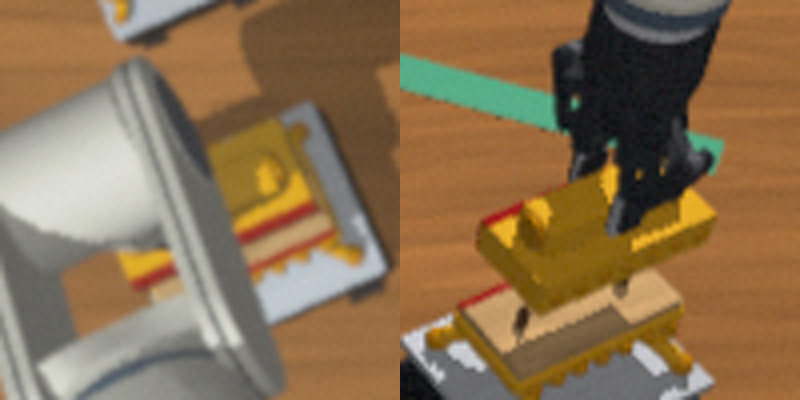

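The picture shows the cap held level above the board, its red edge on the board's red-edge side in both views (left crop (235,245), right crop (500,215)). Dowels are at right crop (521,322) and (621,288). The scene-camera cap fit has NaNs, so I'll refine it.

```bash
cat > fit.py <<'E'
from m import *
from scipy.optimize import minimize
# fit a rectangle of known size to xy points by edges: minimise robust mismatch of extreme percentiles
def fitrect(P,lx,ly,yaw0):
    best=None
    for yaw in np.arange(yaw0-4,yaw0+4.01,.1):
        a=np.radians(yaw); e=P@np.array([[np.cos(a),-np.sin(a)],[np.sin(a),np.cos(a)]])
        l=np.percentile(e,0.7,0);h=np.percentile(e,99.3,0); A=np.prod(h-l)
        if best is None or A<best[0]: 
            c=(l+h)/2; best=(A,yaw,(c@np.array([[np.cos(a),np.sin(a)],[-np.sin(a),np.cos(a)]])*1000).round(1),((h-l)*1000).round(1))
    return best[1:]
def press():
    for n in("top","scene"):
        W=np.load(f"pics/{n}0.npz")["W"]; c=(.494,.278)
        for nm,b in(("platen",(.045,.075)),("apron",(.12,.14)),("board",(.131,.141))):
            P=W[sel(W,c,.13,*b)][:,:2]; print(n,nm,len(P),*fitrect(P,0,0,25))
def cap():
    t=np.array(read_state()["tool_pos"]);print("tcp",t)
    for n in("top","scene"):
        p,d,c=grab(n); W=cloud(d,c); q=p.astype(int)
        yel=(q[...,0]>q[...,2]*2+20)&(q[...,1]>q[...,2]*1.5)|((q[...,0]>110)&(q[...,1]<60)&(q[...,2]<60))
        for nm,b in(("plate all",(t[2]-.04,t[2]-.004)),("plate top",(t[2]-.02,t[2]-.004))):
            m=sel(W,t,.1,*b)&yel; P=W[m]
            print(n,nm,len(P),*fitrect(P[:,:2],0,0,25),P[:,2].max().round(4))
        # red edges
        red=(q[...,0]>100)&(q[...,1]<60)&(q[...,2]<60)
        for nm,zz in(("cap",(t[2]-.05,t[2])),("board",(.12,.15))):
            P=W[sel(W,t,.12,*zz)&red][:,:2]
            if len(P)>8:
                vx,vy,x,y=cv2.fitLine((P*1000).astype(np.float32),cv2.DIST_HUBER,0,.01,.01).ravel(); a=np.degrees(np.arctan2(vy,vx))%180-90
                print(n,nm,"red",len(P),"yaw",round(a,2),"offset along x-axis(25deg)",round(x*np.cos(np.radians(25))+y*np.sin(np.radians(25)),1),x,y)
E
python3 -c "
from fit import *
press();cap()"
```

```text
top platen 1023 25.400000000000063 [491.6 279.9] [149.4 179.4]
top apron 1249 25.800000000000068 [491.8 279. ] [ 87. 148.]
top board 991 25.000000000000057 [490.9 279.2] [ 75.1 142.6]
scene platen 1242 25.000000000000057 [495.8 275.4] [147.9 177. ]
scene apron 1205 24.200000000000045 [497.  275.6] [ 82.8 147.3]
scene board 921 24.40000000000005 [493.5 275.7] [ 76.2 144.3]
tcp [0.5058359  0.27499376 0.24934819]
top plate all 385 25.500000000000064 [506.6 276.6] [ 71.4 141.1] 0.2453
top plate top 371 25.500000000000064 [506.3 276.5] [ 70.9 141.1] 0.2453
top cap red 39 yaw 24.73 offset along x-axis(25deg) 541.9 480.68753 251.47571
scene plate all 810 23.600000000000037 [509.5 273.8] [ 74.8 143.5] 0.2452
scene plate top 541 24.200000000000045 [508.4 273.5] [ 73.7 142.8] 0.2452
scene cap red 17 yaw 32.8 offset along x-axis(25deg) 541.3 499.45685 209.68817
scene board red 10 yaw 26.21 offset along x-axis(25deg) 527.5 481.69138 215.07094
```

Yaw agrees within each camera. Moving above the seat at (0.492, 0.2775) and lowering to just over the dowels to compare again.

```bash
python3 go.py .492 .2775 .205 25
```

```text
turn [0.0002 0.     0.    ] cm [ 0.79 -1.17  4.44]
```

```bash
python3 -m jog '{"moves":[[[0,0,0],[0.4,-0.6,1],2.5],[[0,0,0],[0.8,-1.2,2.5],2.5],[[0,0,0],[0.8,-1.2,4],2.5],[[0,0,0],[0.8,-1.2,4.4],2.5],[[0,0,0],[0.8,-1.2,4.4],2.5],[[0,0,0],[0.8,-1.2,4.4],2.5],[[0,0,0],[0.8,-1.2,4.4],2.5]]}'
python3 -c "
from fit import *
cap(); cap()
ps=[]
for n,(u,v) in (('top',(155,200)),('scene',(362,170))):
    p,d,c=grab(n); ps.append(cv2.resize(p[v-40:v+40,u-40:u+40],(400,400),interpolation=2))
cv2.imwrite('pics/r2.png',np.hstack(ps)[...,::-1])
"; python3 go.py .492 .2775 .205 25
```

```text
t: 7.35
tool_pos: [0.492, 0.2781, 0.206]
eef_rot: [0.537, 0.844, 0.001, 0.0]
wrist_force: [0.1, -0.2, -1.9]
width: 0.386
grip_force: 60.4
tcp [0.4920494  0.27809742 0.20598899]
top plate all 377 25.30000000000006 [491.  278.8] [ 71.6 140.9] 0.2015
top plate top 351 25.000000000000057 [491.4 279. ] [ 71.4 140.7] 0.2015
top cap red 65 yaw 24.42 offset along x-axis(25deg) 529.3 469.22745 246.21925
scene plate all 765 22.800000000000026 [496.3 276.7] [ 75.1 144.2] 0.2017
scene plate top 509 23.300000000000033 [495.1 276.4] [ 73.7 143.5] 0.2017
scene cap red 16 yaw 25.95 offset along x-axis(25deg) 530.0 486.51227 210.65717
tcp [0.49192645 0.27800677 0.20590011]
top plate all 378 25.30000000000006 [490.5 278.7] [ 70.7 141.4] 0.2017
top plate top 353 24.800000000000054 [490.8 278.9] [ 70.8 141.1] 0.2017
top cap red 69 yaw 24.57 offset along x-axis(25deg) 528.9 467.52914 248.92464
scene plate all 770 23.20000000000003 [495.4 276.8] [ 74.8 143.8] 0.2017
scene plate top 508 24.300000000000047 [493.8 276.6] [ 74.4 144.3] 0.2017
scene cap red 17 yaw 28.39 offset along x-axis(25deg) 531.0 486.02393 214.15552
turn [ 0.0004 -0.      0.0006] cm [-0.04  0.01  0.05]
```

View pics/r2.png

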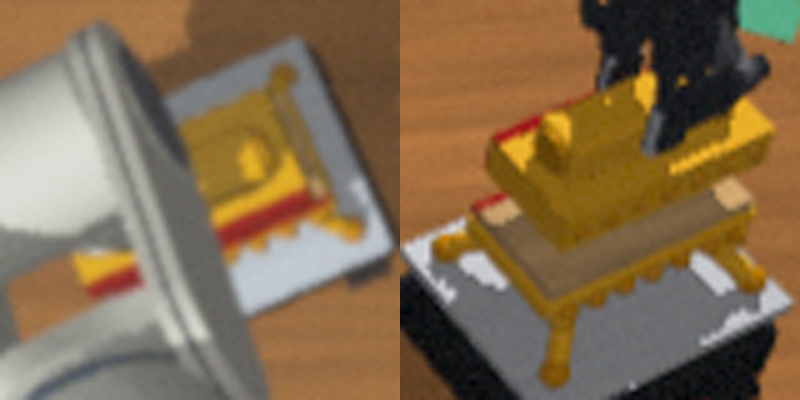

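Both views show the cap squarely over the board: red edges parallel at left crop (260,215) and right crop (490,205). Centres agree within 1 mm, so I'm descending slowly.

```bash
python3 -m jog '{"moves":[[[0,0,0],[0,0,0.4],2.5],[[0,0,0],[0,0,0.8],2.5],[[0,0,0],[0,0,1.1],2.5],[[0,0,0],[0,0,1.4],2.5],[[0,0,0],[0,0,1.6],2.5],[[0,0,0],[0,0,1.6],2.5],[[0,0,0],[0,0,1.6],2.5]]}'; python3 go.py .492 .2775 .175 25
```

```text
t: 8.35
tool_pos: [0.4916, 0.2779, 0.1892]
eef_rot: [0.537, 0.844, -0.0, -0.0]
wrist_force: [0.1, 0.4, -1.7]
width: 0.387
grip_force: 60.4
turn [-0.0001 -0.      0.0006] cm [-0.05  0.02  1.42]
```

```bash
python3 -m jog '{"moves":[[[0,0,0],[0,0,0.3],2.5],[[0,0,0],[0,0,0.6],2.5],[[0,0,0],[0,0,0.9],2.5],[[0,0,0],[0,0,1.1],2.5],[[0,0,0],[0,0,1.1],2.5],[[0,0,0],[0,0,1.1],2.5]]}'; python3 go.py .492 .2775 .175 25
```

```text
t: 8.95
tool_pos: [0.4916, 0.2778, 0.1782]
eef_rot: [0.537, 0.844, -0.0, -0.0]
wrist_force: [-0.2, 0.4, -2.5]
width: 0.389
grip_force: 60.4
turn [-0.0001  0.      0.0006] cm [-0.05  0.02  0.32]
```

Dowels are in, with no side force. Seating and pressing in small steps.

```bash
python3 -m jog '{"moves":[[[0,0,0],[0,0,0.2],2.5],[[0,0,0],[0,0,0.4],2.5],[[0,0,0],[0,0,0.5],2.5],[[0,0,0],[0,0,0.5],2.5],[[0,0,0],[0,0,0.5],2.5]]}'; python3 -m jog '{"moves":[[[0,0,0],[0,0,0.2],2.5],[[0,0,0],[0,0,0.4],2.5],[[0,0,0],[0,0,0.5],2.5],[[0,0,0],[0,0,0.5],2.5],[[0,0,0],[0,0,0.5],2.5]]}'
```

```text
t: 9.45
tool_pos: [0.4917, 0.2779, 0.174]
eef_rot: [0.537, 0.844, 0.0, 0.0]
wrist_force: [-1.6, -1.5, 4.8]
width: 0.384
grip_force: 61.5
t: 9.95
tool_pos: [0.4917, 0.2779, 0.1693]
eef_rot: [0.537, 0.844, 0.0, 0.0]
wrist_force: [-2.6, -3.4, 8.7]
width: 0.388
grip_force: 61.8
```

```bash
python3 -m jog '{"moves":[[[0,0,0],[0,-0.02,0.2],2.5],[[0,0,0],[0,-0.03,0.4],2.5],[[0,0,0],[0,-0.03,0.4],2.5],[[0,0,0],[0,-0.03,0.4],2.5],[[0,0,0],[0,-0.03,0.4],2.5]]}'
cat > chk.py <<'E'
from fit import *
t=np.array(read_state()["tool_pos"]);cap()
ps=[]
a=np.radians(25); 
for n,(u,v) in (('top',(155,200)),('scene',(362,180))):
    p,d,c=grab(n); W=cloud(d,c); W0=np.load(f"pics/{n}0.npz")["W"]
    ex=(W[...,0]-.494)*np.cos(a)+(W[...,1]-.278)*np.sin(a); ey=-(W[...,0]-.494)*np.sin(a)+(W[...,1]-.278)*np.cos(a)
    for nm,w,m in(("platen corners",W,(abs(ex)>50)&(abs(ex)<70)&(abs(ey)<.08)),):
        pass
    pl=(abs(ex)>.052)&(abs(ex)<.068)&(abs(ey)<.08)&(W[...,2]>.03)&(W[...,2]<.085)
    pl0=pl&(W0[...,2]>.03)&(W0[...,2]<.085)
    print(n,"platen z now/before",np.median(W[pl0][:,2]).round(4),np.median(W0[pl0][:,2]).round(4),pl0.sum())
    q=p.astype(int);yel=(q[...,0]>q[...,2]*2+20)&(q[...,1]>q[...,2]*1.5)
    k=yel&(abs(ex)<.033)&(abs(ex)>.021)&(abs(ey)<.068)&(W[...,2]>.135)&(W[...,2]<.17)
    A=np.c_[ex[k],ey[k],np.ones(k.sum())]; print("plate top plane (slope x,y,z0)",np.linalg.lstsq(A,W[k][:,2],rcond=None)[0].round(4),k.sum())
    ps.append(cv2.resize(p[v-40:v+40,u-40:u+40],(400,400),interpolation=2))
cv2.imwrite('pics/r3.png',np.hstack(ps)[...,::-1])
E
python3 chk.py
```

```text
t: 10.45
tool_pos: [0.4917, 0.2779, 0.1657]
eef_rot: [0.537, 0.844, 0.001, 0.0]
wrist_force: [-3.1, -1.6, 10.5]
width: 0.39
grip_force: 62.1
tcp [0.49173745 0.27792389 0.16568571]
top plate all 343 25.10000000000006 [491.1 278.9] [ 73.7 141.6] 0.1615
top plate top 301 24.40000000000005 [491.7 279.3] [ 71.9 141.3] 0.1615
top cap red 32 yaw 24.56 offset along x-axis(25deg) 529.8 478.6519 227.03111
scene plate all 726 23.70000000000004 [495.7 276.5] [ 75.  143.9] 0.1617
scene plate top 482 24.700000000000053 [494.  276.1] [ 73.1 142.6] 0.1617
scene cap red 20 yaw 24.32 offset along x-axis(25deg) 529.5 483.21417 216.71951
top platen z now/before 0.0624 0.0705 232
plate top plane (slope x,y,z0) [0.0109 0.0074 0.1536] 166
scene platen z now/before 0.0611 0.0698 283
plate top plane (slope x,y,z0) [-0.0142 -0.0031  0.1524] 187
```

View pics/r3.png

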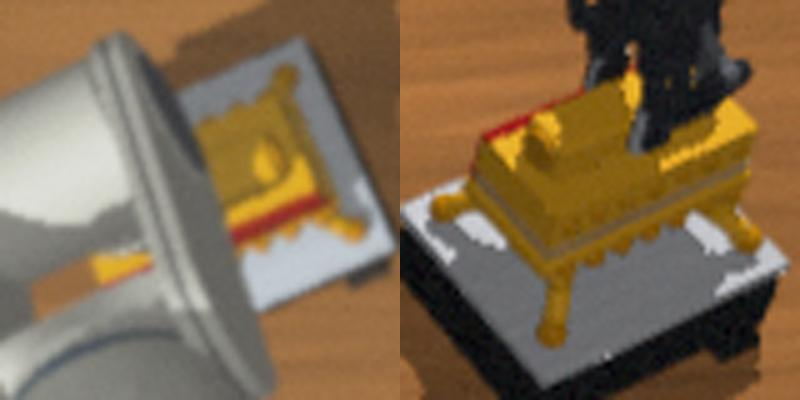

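The pair sits flush in both views, with an even seam at right crop (550,245)–(750,165) and red edges together. It is level, and the table has sunk about 8.5 mm. One more millimetre, then hold.

```bash
for i in 1; do python3 -m jog '{"moves":[[[0,0,0],[0,0,0.1],2.5],[[0,0,0],[0,0,0.1],2.5],[[0,0,0],[0,0,0.1],2.5],[[0,0,0],[0,0,0.1],2.5],[[0,0,0],[0,0,0.1],2.5],[[0,0,0],[0,0,0.1],2.5],[[0,0,0],[0,0,0.1],2.5],[[0,0,0],[0,0,0.1],2.5],[[0,0,0],[0,0,0.1],2.5],[[0,0,0],[0,0,0.1],2.5],[[0,0,0],[0,0,0.1],2.5],[[0,0,0],[0,0,0.1],2.5]]}'; done
python3 -m jog '{"moves":[[[0,0,0],[0,0,0],2.5],[[0,0,0],[0,0,0],2.5],[[0,0,0],[0,0,0],2.5],[[0,0,0],[0,0,0],2.5],[[0,0,0],[0,0,0],2.5],[[0,0,0],[0,0,0],2.5],[[0,0,0],[0,0,0],2.5],[[0,0,0],[0,0,0],2.5],[[0,0,0],[0,0,0],2.5],[[0,0,0],[0,0,0],2.5],[[0,0,0],[0,0,0],2.5],[[0,0,0],[0,0,0],2.5]]}'
python3 -m jog '{"moves":[[[0,0,0],[0,0,0],2.5],[[0,0,0],[0,0,0],2.5],[[0,0,0],[0,0,0],2.5],[[0,0,0],[0,0,0],2.5],[[0,0,0],[0,0,0],2.5],[[0,0,0],[0,0,0],2.5],[[0,0,0],[0,0,0],2.5],[[0,0,0],[0,0,0],2.5]]}'
python3 chk.py | grep -E "platen|plane"
```

```text
t: 11.85
tool_pos: [0.4917, 0.2779, 0.1648]
eef_rot: [0.537, 0.844, 0.001, 0.0]
wrist_force: [-2.3, -1.7, 10.4]
width: 0.385
grip_force: 62.1
t: 13.05
tool_pos: [0.4917, 0.2779, 0.1648]
eef_rot: [0.537, 0.844, 0.001, 0.0]
wrist_force: [-2.9, -1.0, 10.8]
width: 0.386
grip_force: 62.1
t: 13.85
tool_pos: [0.4917, 0.2779, 0.1648]
eef_rot: [0.537, 0.844, 0.001, 0.0]
wrist_force: [-3.7, -2.6, 10.7]
width: 0.387
grip_force: 62.1
top platen z now/before 0.061 0.0705 238
plate top plane (slope x,y,z0) [ 0.0118 -0.0012  0.1531] 161
scene platen z now/before 0.0606 0.0699 277
plate top plane (slope x,y,z0) [-0.0198  0.0003  0.1517] 198
```

Sunk about 9.4 mm, steady and level, held for over 2 s. Handing in.

```bash
python3 -c "
from rig import sign_off; print(sign_off())"
```

```text
the job is handed in; nothing more can be done
None
```

The upper half is on both dowels, flush, with its red edge on the same side as the one below; the table has been held sunk about 9.4 mm for over 2 s with about 11 N, still gripped, and the job is handed in (no verdict was returned).

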